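Stow two valve springs upright in the parts drawer and shut it

ROBOT

A 6-joint arm with a two-finger parallel gripper is mounted at the origin on a cart in front of the work surface, level with it; the furniture and walls round the work are solid. World frame = base frame: x ahead of the robot, y to its left, z up, the work surface at z = 0. Lengths are in m, angles in rad, forces in N, time in s.
With the tool pointing down it reaches from about 0.275 to 0.725 m from the base axis. Payload 15.9 kg.
Tool frame: the origin (TCP) lies at the very end of the fingers, on their centre line; the grasp point (between the pads) lies 19 mm behind it; z points along the fingers, y is the line along which they close (so a half turn about z gives the same grasp; the last joint's range is limited). The gripper opens to 85 mm and grips with 20 to 120 N. Pads are 22 mm wide; open, the fingers measure 114 mm over their backs; the gripper's body (76 mm by 85 mm) begins 54 mm behind the grasp point. The pads swing forward as they close: fully open they stand 13 mm farther back than shut.
Start: joints at [-1.247, 0.213, -0.034, 1.323, 0, 1.571], TCP at [0.159, -0.474, 0.231] pointing down, gripper open.
Joint ranges: [-2.98, 2.98], [-0.74, 1.72], [-1.14, 1.35], [-2.1, 2.04], [-1.57, 1.44], [-3.14, 3.14]. Speed limits (rad/s): [1.89, 1.89, 2.39, 2.57, 3.14, 3.14].

INTERFACE

Orientations are given as a 3x3 rotation matrix whose columns are the frame's x, y, z axes.
In Python, from cell import robot gives the robot as it stands.
- The arm moves only by the shell command python3 jog.py 'ROWS' [OPENING] [FORCE]. ROWS is a JSON list of rows, 1 to 20 of them, each of 6 numbers: dx, dy, dz in m, then a rotation vector rx, ry, rz in rad; each row is the pose to reach, as a shift and turn from the pose commanded when the command began, along the tool's axes at that moment; what a row does not reach only later rows make up. A row lasts 1/8 s, in which the tool goes at most 0.0625 m and 0.188 rad, less where a joint would pass 70% of its speed; a pose out of reach is approached as far as the arm can. OPENING is the finger opening in m, set as the command begins (- or left out keeps the last). The fingers move at their own pace and stop on an object; FORCE is the grip in N (left out, the last holds). Time passes only in rows, so rows that do not move let the fingers close. It prints the time, the measured TCP pose, the force, the opening and the grip force at its end. Input that does not fit is refused with a message, and nothing moves.
- robot.state(): the state, without advancing time (a new reading comes with each control period).
- robot.grab_frame(name): name is "side" or "top"; returns a dict with "pixels" (480x640x3 uint8, red, green, blue), "fx", "fy", "cx", "cy" (pixels), "eye" and "attitude" of the camera in the world. Camera axes: x right, y up, looking along -z (the intrinsics and any distortion apply to the point x, -y, -z); pixel columns grow to the right and rows downward; lengths in m; the calibration is good to about 2 mm. A picture is of the moment at which its call begins. There is no depth.
- robot.sign_off(): hands the job in; it is judged then, once.
The state is a dict: "t": time; "joint_pos": joint angles; "joint_vel": joint speeds; "tau": joint torques, N m; "ee_pos": TCP position; "ee_rot": TCP orientation; "wrist_force": force on the tool from outside, world axes, zero at the start; "ft_torque": the same for the moment, N m; "finger_gap": finger opening in m; "finger_force": force on a finger pad.
Only numpy, scipy, OpenCV 4.12 (cv2) and the standard library are available. Lean on these libraries where they do the work, as an engineer would, in place of code of your own. Each camera call takes 0.05 s, during which the arm holds its last target. There are 200 camera calls.

TASK

Put the two valve springs away in the open parts drawer: stand each one upright on its end in an empty cell of the front row, one spring to a cell (one spring is lying on its side and has to be stood up). Then slide the drawer gently, without slamming or forcing it, until it is fully shut with both springs still standing in their cells, and leave the other things on the bench where they are.

Things in the scene. Friction and masses are not known exactly. Their poses are not given: they have to be found in the camera images.
- drawer_unit: Low grey sheet-steel drawer unit on the bench, fixed, 180 deep (x) x 270 wide (y) x 78 high. Origin on the bench under it, on the middle of its width, in the plane of its front opening (the unit reaches 180 mm back from it); its own -x points out of the front (roughly to the robot), z up. The drawer slides out along -x.
- parts_drawer (a joint): Opening of the drawer in m: 0 is fully shut (front panel against the unit, a hard stop), grows as it comes out, 0.17 at most; it starts well open. About 3 N moves it slowly, it stays where it is left. Drawer front: grey panel 268 wide, 12 thick, from 10 to 72 mm above the bench. The drawer floor is 13 mm above the bench; its sides and the cell dividers are low: 12 to 14 mm above the drawer floor.
- drawer_handle (a point): Middle of the bar handle on the drawer front: level steel bar 10 mm thick, 90 mm long along the unit's y, 42 mm above the bench, its axis 35 mm in front of the face of the panel. Moves with the drawer. Axes as the unit's.
- cell_left (a point): Centre of the floor of the empty front-row cell at the +y end of the drawer (13 mm above the bench, moves with the drawer, axes as the unit's). The cell is 55 mm (x) by 86 mm (y) inside, walls 12 mm high; the front panel (top 59 mm above the drawer floor) is 31 mm from its centre. The middle front cell and the three cells behind hold fixed follower cups up to 26 mm high.
- cell_right (a point): The same for the empty front-row cell at the -y end of the drawer.
- spring_lying: Steel valve spring, a cylinder 33 mm in diameter and 43 mm long (60 g, rigid, both ends alike, flat), which starts lying on its side on the bench. Origin at the centre of one end face; its own z is its length, pointing to the other end.
- spring_lying_mid (a point): Middle of that spring, on its axis, 21.5 mm from each end. Axes as the spring's.
- spring_standing: Steel valve spring, a cylinder 33 mm in diameter and 46 mm long (60 g, rigid, both ends alike), which starts standing upright on the bench. Origin at the centre of the lower end face; z is its length, up.
- spring_standing_mid (a point): Middle of that spring, on its axis, 23 mm from each end. Axes as the spring's.
- follower_cup: Bystander: loose plain steel follower cup standing on the bench, 33 mm in diameter, 20 high, much shorter than a spring, without coils. Origin at the centre of its underside.
- feeler_gauge: Bystander: loose closed feeler gauge lying flat, slim steel bar about 90 long and 10 high. Origin under its middle.
- paste_tin: Bystander: loose round tin, 66 mm in diameter, 27 high. Origin at the centre of its underside.
- spanner_a: Bystander: loose combination spanner lying flat, about 230 long, 7 high. Origin under its middle.

How it is judged:
On the way:
1. both springs stand released and upright in separate empty front cells, the drawer still open by more than 60 mm ((((horizontal distance between spring_lying_mid and cell_left below 0.031 m and x of spring_lying_mid in the frame of cell_left between -0.013 and 0.013 m and z of spring_lying_mid in the frame of cell_left between 0.015 and 0.029 m and angle between the z axis of spring_lying and the z axis of drawer_unit, either way round below 0.15 rad) and (horizontal distance between spring_standing_mid and cell_right below 0.031 m and x of spring_standing_mid in the frame of cell_right between -0.013 and 0.013 m and z of spring_standing_mid in the frame of cell_right between 0.015 and 0.029 m and angle between the z axis of spring_standing and the z axis of drawer_unit, either way round below 0.15 rad)) or ((horizontal distance between spring_lying_mid and cell_right below 0.031 m and x of spring_lying_mid in the frame of cell_right between -0.013 and 0.013 m and z of spring_lying_mid in the frame of cell_right between 0.015 and 0.029 m and angle between the z axis of spring_lying and the z axis of drawer_unit, either way round below 0.15 rad) and (horizontal distance between spring_standing_mid and cell_left below 0.031 m and x of spring_standing_mid in the frame of cell_left between -0.013 and 0.013 m and z of spring_standing_mid in the frame of cell_left between 0.015 and 0.029 m and angle between the z axis of spring_standing and the z axis of drawer_unit, either way round below 0.15 rad))) and value of joint parts_drawer above 0.06 m and contact force between the fingers and spring_lying below 0.1 N and contact force between the fingers and spring_standing below 0.1 N), for 0.2 s.
At the end, for the whole second after the job is handed in: The drawer is shut to within 4 mm, and each spring stands upright (within 0.15 rad, either end up) on the floor of its own one of the two empty front cells (axis within 13 mm of the cell centre along x and 31 mm in all), at rest and released ((((horizontal distance between spring_lying_mid and cell_left below 0.031 m and x of spring_lying_mid in the frame of cell_left between -0.013 and 0.013 m and z of spring_lying_mid in the frame of cell_left between 0.015 and 0.029 m and angle between the z axis of spring_lying and the z axis of drawer_unit, either way round below 0.15 rad) and (horizontal distance between spring_standing_mid and cell_right below 0.031 m and x of spring_standing_mid in the frame of cell_right between -0.013 and 0.013 m and z of spring_standing_mid in the frame of cell_right between 0.015 and 0.029 m and angle between the z axis of spring_standing and the z axis of drawer_unit, either way round below 0.15 rad)) or ((horizontal distance between spring_lying_mid and cell_right below 0.031 m and x of spring_lying_mid in the frame of cell_right between -0.013 and 0.013 m and z of spring_lying_mid in the frame of cell_right between 0.015 and 0.029 m and angle between the z axis of spring_lying and the z axis of drawer_unit, either way round below 0.15 rad) and (horizontal distance between spring_standing_mid and cell_left below 0.031 m and x of spring_standing_mid in the frame of cell_left between -0.013 and 0.013 m and z of spring_standing_mid in the frame of cell_left between 0.015 and 0.029 m and angle between the z axis of spring_standing and the z axis of drawer_unit, either way round below 0.15 rad))) and value of joint parts_drawer below 0.004 m and linear speed of each of spring_lying, spring_standing below 0.03 m/s and contact force between the fingers and spring_lying below 0.1 N and contact force between the fingers and spring_standing below 0.1 N); the robot touches nothing.
It fails at once if the drawer is slammed (moves inwards faster than 0.45 m/s) (velocity of joint parts_drawer below -0.45 m/s).
It fails at once if the robot's fingers press on the drawer unit or its drawer with more than 60 N (contact force between the fingers and drawer_unit above 60 N).
It fails at once if the loose follower cup, feeler gauge, paste tin or spanner is moved by more than 40 mm (distance of any of follower_cup, feeler_gauge, paste_tin, spanner_a from where it was at the start of the episode above 0.04 m).
It also fails if it takes over 72 s, if anything falls off the work surface, if the arm or the gripper's body presses on something with over 40 N, if the wrist force passes 120 N, or if a joint passes its speed limit or range.

## Working session

There is one attempt and no reset: what is moved stays moved. The work goes in short steps, Python scripts to look and compute and a shell command to move; the robot and the scene stay as the last step left them, time stands still between calls to the robot, and variables do not carry over. Pictures are saved under pics/ and viewed, at most 10 in all, crops included, and the job is handed in when it is done.

```bash
ls; mkdir -p pics
python3 - <<'E'
from cell import robot
import cv2
s=robot.state()
print(s['t'],s['ee_pos'],s['ee_rot'],s['finger_gap'])
for n in ('side','top'):
    f=robot.grab_frame(n); cv2.imwrite(f'pics/{n}0.png',f['pixels'][:,:,::-1])
    print({k:v for k,v in f.items() if k!='pixels'})
E
```

```text
cell.py
jog.py
pics
0.0 [ 0.15899317 -0.47369203  0.23081949] [[ 9.48032300e-01  3.18173918e-01 -3.40135154e-04]
 [ 3.18174100e-01 -9.48031708e-01  1.05919837e-03]
 [ 1.45503855e-05 -1.11237647e-03 -9.99999381e-01]] 0.08568084137921889
{'fx': 580.9822864681194, 'fy': 580.9822864681194, 'cx': 324.711910200476, 'cy': 230.85633501945406, 'eye': array([ 0.36982822, -0.88391867,  0.83483754]), 'attitude': array([[ 0.97108053,  0.13573255, -0.19641609],
       [-0.23794495,  0.61779403, -0.74947497],
       [ 0.01961654,  0.77453677,  0.63222463]])}
{'fx': 491.16780842485434, 'fy': 491.16780842485434, 'cx': 328.0983788137606, 'cy': 246.86722286506043, 'eye': array([0.36877171, 0.01050638, 1.30282194]), 'attitude': array([[ 0.00611359,  0.98076304, -0.19510631],
       [-0.9999476 ,  0.0043938 , -0.00924622],
       [-0.0082111 ,  0.19515262,  0.98073851]])}
```

View pics/side0.png

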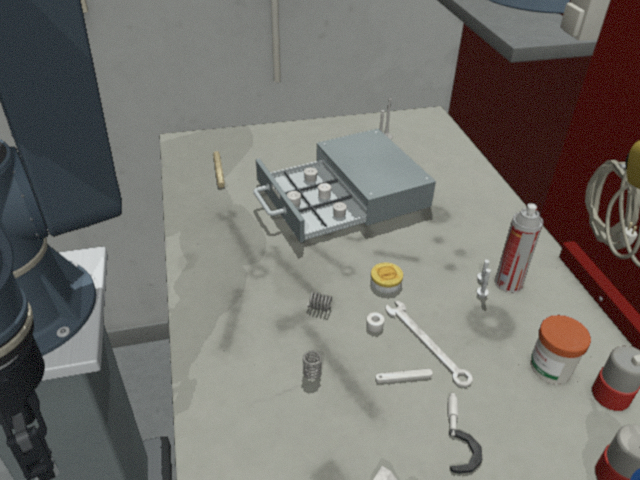

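View pics/top0.png

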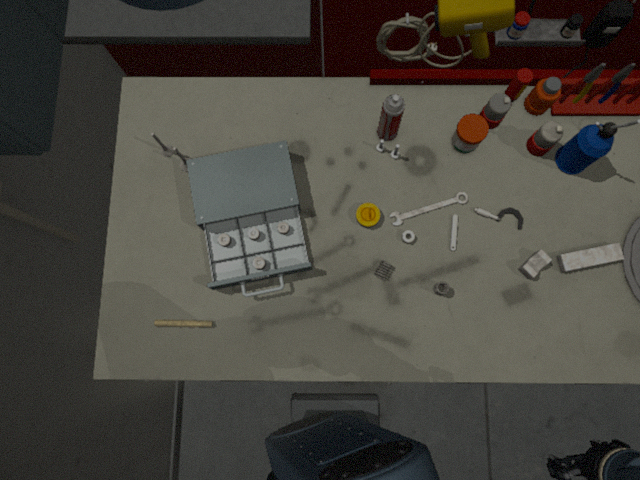

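The side view shows the drawer open with its panel near (280,200), the lying spring at (320,304), the standing spring at (312,370) and the cup at (375,323). In the top view the lying spring is at (385,270), the standing one at (443,289), and the drawer handle at (263,288). Next I'll zoom in for accurate pixels.

Run:
```python
import cv2,numpy as np
t=cv2.imread('pics/top0.png');s=cv2.imread('pics/side0.png')
def c(im,x,y,w,k): return cv2.resize(im[y:y+w*3//4,x:x+w],(400,300),interpolation=cv2.INTER_CUBIC)
o=np.vstack([np.hstack([c(t,190,195,133,0),c(t,360,240,100,0)]),np.hstack([c(s,245,140,133,0),c(s,280,285,160,0)])])
cv2.imwrite('pics/z0.png',o)
```

```text
(no output)
```

View pics/z0.png

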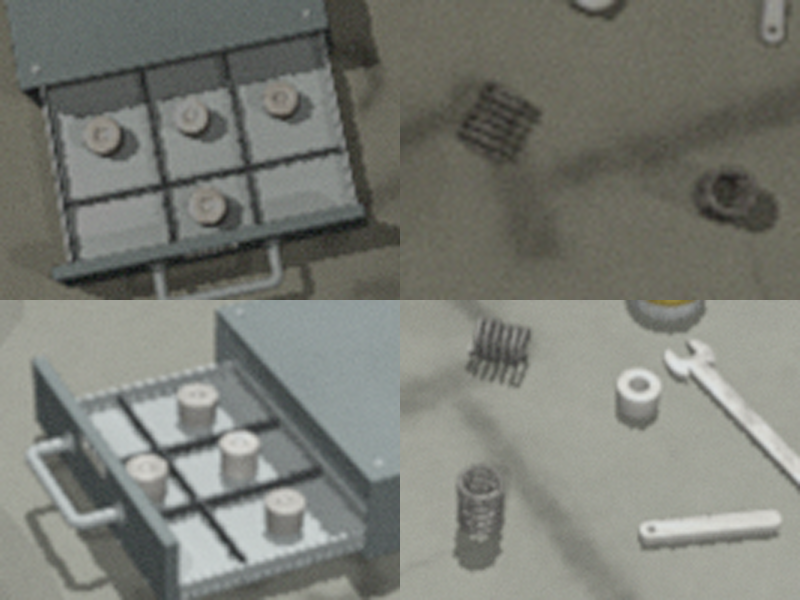

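The zoom shows the drawer corners, the coils of the lying spring and the standing spring's top ring. Next I'll fit the drawer pose, triangulate, and enlarge the lying spring to get its axis.

```bash
cat > h.py <<'E'
import numpy as np,cv2
from scipy.optimize import least_squares
K={'side':(580.98,324.712,230.856,np.array([0.36982822,-0.88391867,0.83483754]),np.array([[0.97108053,0.13573255,-0.19641609],[-0.23794495,0.61779403,-0.74947497],[0.01961654,0.77453677,0.63222463]])),
'top':(491.168,328.098,246.867,np.array([0.36877171,0.01050638,1.30282194]),np.array([[0.00611359,0.98076304,-0.19510631],[-0.9999476,0.0043938,-0.00924622],[-0.0082111,0.19515262,0.98073851]]))}
def proj(c,P):
    f,cx,cy,e,R=K[c]; q=(np.asarray(P,float)-e)@R
    return np.stack([cx+f*q[...,0]/-q[...,2],cy+f*q[...,1]/q[...,2]],-1)
def ray(c,u,v):
    f,cx,cy,e,R=K[c]; return e,R@np.array([(u-cx)/f,-(v-cy)/f,-1])
def onz(c,u,v,z):
    e,d=ray(c,u,v); return e+d*(z-e[2])/d[2]
def tri(ut,us):
    r=least_squares(lambda P:np.r_[proj('top',P)-ut,proj('side',P)-us],[.4,0,.03]); return r.x.round(4),abs(r.fun).max().round(1)
def drawer(p,X): # p: x,y,yaw
    c,s=np.cos(p[2]),np.sin(p[2]); X=np.atleast_2d(X)
    return np.c_[p[0]+c*X[:,0]-s*X[:,1],p[1]+s*X[:,0]+c*X[:,1],X[:,2]]
E
python3 - <<'E'
from h import *
L=(197.3,224.7);R=(298.1,205.9);pl=(209.3,284.8);pr=(311,265.3)
sL=(317.5,144);sR=(368,199.4);spl=(257.3,160.5);spr=(302.2,220.9)
for a,b in((L,sL),(R,sR),(pl,spl),(pr,spr)): print(tri(a,b))
print('stand top',tri((441.3,287.5),(312.8,357)),'lying mid',tri((385,270.5),(320.2,304.)))
def res(p):
    o=p[3]; X=np.array([[0,.135,.078],[0,-.135,.078],[-o-.006,.134,.072],[-o-.006,-.134,.072]])
    W=drawer(p,X); return np.r_[(proj('top',W)-[L,R,pl,pr]).ravel(),(proj('side',W)-[sL,sR,spl,spr]).ravel()]
r=least_squares(res,[.5,.25,0,.15]);print(r.x.round(4),r.fun.round(1))
t=cv2.imread('pics/top0.png');s=cv2.imread('pics/side0.png')
def c(im,x,y): return cv2.resize(im[y:y+30,x:x+40],(400,300),interpolation=cv2.INTER_LANCZOS4)
cv2.imwrite('pics/z1.png',cv2.convertScaleAbs(np.vstack([np.hstack([c(t,365,255),c(t,423,273)]),np.hstack([c(s,300,288),cv2.resize(s[345:390,285:345],(400,300),interpolation=cv2.INTER_LANCZOS4)])]),alpha=1.5))
E
```

```text
(array([0.6706, 0.3599, 0.0741]), np.float64(0.2))
(array([0.723 , 0.1   , 0.0774]), np.float64(1.0))
(array([0.5132, 0.3216, 0.0698]), np.float64(0.7))
(array([0.5676, 0.0652, 0.0702]), np.float64(0.6))
stand top (array([ 0.5152, -0.2694,  0.0414]), np.float64(0.3)) lying mid (array([ 0.5623, -0.1282,  0.0159]), np.float64(0.2))
[0.6962 0.2272 0.2077 0.1536] [-0.2  0.3  2.  -1.4 -1.8  0.9  0.8 -0.7 -1.  -1.1  0.3  1.2  0.  -1.7
 -0.3  0. ]
```

View pics/z1.png

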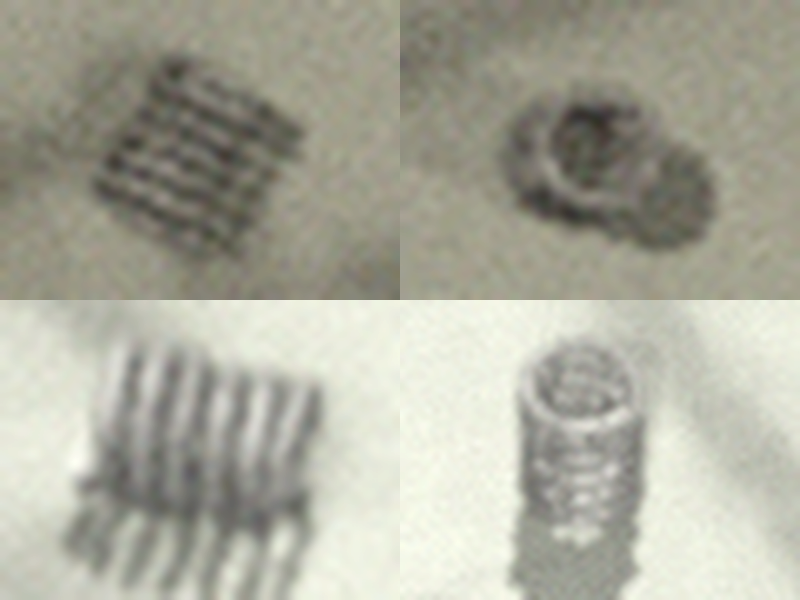

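The lying spring's coil stripes run down to the right in the top crop (centre ≈(384.6,270.4)), so its axis points up and to the right. In the side crop its body spans about (311–331, 292–306), with the shadow below. The standing ring centre is at ≈(442.3,287) in the top view and (312,357.7) in the side view.

Run:
```python
from h import *
a=np.linspace(0,2*np.pi,60)
def cyl(x,y,z,yaw,L=.043,r=.0165):
    ax=np.array([np.cos(yaw),np.sin(yaw),0]);n=np.array([-ax[1],ax[0],0]);u=np.array([0,0,1])
    ring=r*(np.outer(np.cos(a),n)+np.outer(np.sin(a),u))
    return np.array([x,y,z])+np.vstack([ring+ax*L/2,ring-ax*L/2])
bb=lambda p:np.r_[p.min(0),p.max(0)]
mt=np.array([365+9.3,255+5.3,365+30.5,255+25.9])-.45
ms=np.array([300+9.3,288+4.2,300+32.2,288+21.7])-.45
for y0 in(-.3,-.52,-.7):
  f=lambda p:np.r_[bb(proj('top',cyl(p[0],p[1],p[2],p[3])))-mt,bb(proj('side',cyl(*p)))-ms]
  r=least_squares(f,[.56,-.13,.0165,y0],x_scale=[.01,.01,.01,.1]);print(r.x.round(4),r.fun.round(1))
print('stand',tri((442.1,287.),(311.7,357.5)),onz('top',442.1,287,.046),onz('side',311.7,357.5,.046))
# drawer fit with extra points: divider crossings, handle bar in side view
T=lambda u,v:(190+u/3.0075-.4,195+v/3.03-.4);S=lambda u,v:(245+u/3.0075-.4,140+(v-300)/3.03-.4)
P=[]
add=lambda c,px,fix,mv:P.append((c,px,np.array(fix),mv))
for c,px,X in[('top',T(22,90),[0,.135,.078]),('top',T(325,33),[0,-.135,.078]),('side',S(218,312),[0,.135,.078]),('side',S(370,480),[0,-.135,.078])]: add(c,px,X,0)
for c,px,X in[('top',T(58,270),[-.006,.134,.072]),('top',T(364,213),[-.006,-.134,.072]),('side',S(37,362),[-.006,.134,.072]),('side',S(172,545),[-.006,-.134,.072]),
 ('top',T(157,188),[.0595,.0445,.026]),('top',T(247,170),[.0595,-.0445,.026]),('side',S(33,455),[-.047,.045,.042]),('side',S(82,522),[-.047,-.045,.042]),('side',S(163,453),[.0595,.0445,.026]),('side',S(203,505),[.0595,-.0445,.026])]: add(c,px,X,1)
def res(p): return np.concatenate([proj(c,drawer(p,X-np.array([p[3]*m,0,0]))[0])-px for c,px,X,m in P])
r=least_squares(res,[.5,.25,0,.15],loss='soft_l1');p=r.x;print(p.round(4));print(res(p).reshape(-1,2).round(1).tolist())
for y in(.088,-.088): print('cell',drawer(p,[.031-p[3],y,.013]).round(4))
print('handle',drawer(p,[-.047-p[3],0,.042]).round(4))
```

```text
[ 0.5627 -0.1261  0.0233 -0.3562] [ 1.9 -0.1 -1.9 -0.8 -1.  -0.9  0.4  1. ]
[ 0.5627 -0.1261  0.0233 -0.3562] [ 1.9 -0.1 -1.9 -0.8 -1.  -0.9  0.4  1. ]
[ 0.5627 -0.1261  0.0233 -0.3562] [ 1.9 -0.1 -1.9 -0.8 -1.  -0.9  0.4  1. ]
stand (array([ 0.514 , -0.271 ,  0.0427]), np.float64(0.7)) [ 0.51525701 -0.27041802  0.046     ] [ 0.51261587 -0.27358066  0.046     ]
[0.6962 0.2278 0.2012 0.1523]
[[-0.1, 0.3], [2.3, -0.7], [-0.3, -0.8], [0.3, 1.6], [-2.1, 1.3], [0.5, -0.4], [1.1, -1.8], [0.1, -0.1], [-0.8, -0.4], [2.4, -0.9], [-0.2, 0.9], [-2.6, 0.1], [-1.5, -3.2], [0.4, -0.2]]
cell [[0.5598 0.2898 0.013 ]]
cell [[0.5949 0.1173 0.013 ]]
handle [[0.5009 0.188  0.042 ]]
```

```bash
python3 jog.py '[[0.1,-0.02,0.03,0,0,0.05],[0.2,-0.04,0.06,0,0,0.122],[0.3,-0.06,0.09,0,0,0.122],[0.4007,-0.0783,0.12,0,0,0.122],[0.4007,-0.0783,0.12,0,0,0.122],[0.4007,-0.0783,0.12,0,0,0.122],[0.4007,-0.0783,0.12,0,0,0.122],[0.4007,-0.0783,0.12,0,0,0.122],[0.4007,-0.0783,0.12,0,0,0.122],[0.4007,-0.0783,0.12,0,0,0.122]]' 0.085 30
python3 - <<'E'
from cell import robot
import cv2,numpy as np
s=robot.state();print(s['ee_pos'],s['ee_rot'].round(3).tolist())
im=[robot.grab_frame(n)['pixels'][:,:,::-1] for n in('side','top')]
o=np.hstack([cv2.resize(im[0][240:440,220:420],(400,400)),cv2.resize(im[1][220:340,380:500],(400,400))])
cv2.imwrite('pics/a1.png',o)
E
```

```text
t: 1.35
ee_pos: [0.5134, -0.273, 0.1117]
ee_rot: [[0.98, 0.199, 0.0], [0.199, -0.98, -0.0], [0.0, 0.0, -1.0]]
wrist_force: [0.0, -0.4, 0.4]
finger_gap: 0.0852
finger_force: 0.0
[ 0.51336331 -0.27303099  0.11174389] [[0.98, 0.199, 0.0], [0.199, -0.98, -0.0], [0.0, 0.0, -1.0]]
```

View pics/a1.png

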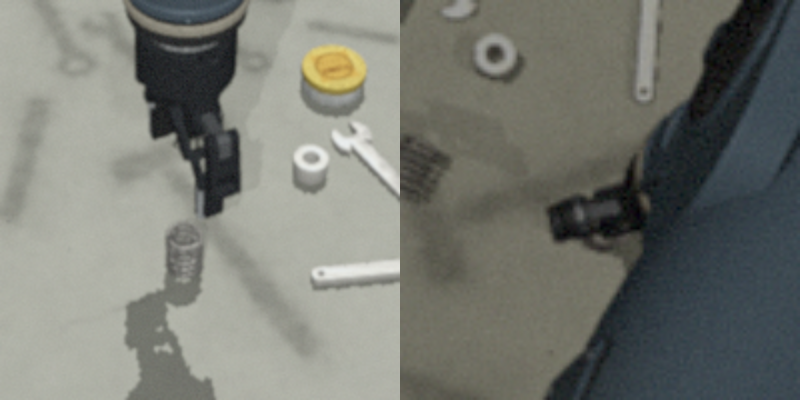

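The gripper is above the standing spring, which sits at (185,255) in the side crop between the fingers. I'll descend and grip.

```bash
python3 jog.py '[[0.001,-0.001,0.04,0,0,0],[0.001,-0.001,0.07,0,0,0],[0.001,-0.001,0.094,0,0,0],[0.001,-0.001,0.094,0,0,0],[0.001,-0.001,0.094,0,0,0]]' && python3 jog.py '[[0,0,0,0,0,0],[0,0,0,0,0,0],[0,0,0,0,0,0],[0,0,0,0,0,0],[0,0,0,0,0,0],[0,0,0,0,0,0],[0,0,0,0,0,0],[0,0,0,0,0,0]]' 0.025 30
python3 - <<'E'
from h import *
p=[.6962,.2278,.2012,.1523]
ee=np.array([.514,-.272])
for y in(.088,-.088):
    d=drawer(p,[.031-p[3],y,0])[0][:2]-ee; print(d@[.98,.199],d@[.199,-.98])
E
```

```text
t: 2.08
ee_pos: [0.5152, -0.2716, 0.0185]
ee_rot: [[0.98, 0.2, 0.001], [0.2, -0.98, -0.001], [0.001, 0.001, -1.0]]
wrist_force: [0.4, -0.3, 1.7]
finger_gap: 0.085
finger_force: 0.0
t: 3.08
ee_pos: [0.515, -0.2713, 0.0178]
ee_rot: [[0.98, 0.2, 0.001], [0.2, -0.98, -0.0], [0.0, 0.001, -1.0]]
wrist_force: [-1.8, 0.3, 5.7]
finger_gap: 0.0322
finger_force: 29.4
0.1566402672689587 -0.5414415662678511
0.15679210170781976 -0.36544154376130955
```

```bash
python3 jog.py '[[0,0,-0.05,0,0,0],[0,0,-0.1,0,0,0],[0.04,-0.05,-0.11,0,0,0],[0.07,-0.1,-0.11,0,0,0],[0.1,-0.16,-0.11,0,0,0],[0.12,-0.22,-0.11,0,0,0],[0.14,-0.28,-0.11,0,0,0],[0.1556,-0.34,-0.11,0,0,0],[0.1556,-0.365,-0.11,0,0,0],[0.1556,-0.365,-0.11,0,0,0],[0.1556,-0.365,-0.11,0,0,0],[0.1556,-0.365,-0.07,0,0,0],[0.1556,-0.365,-0.07,0,0,0],[0.1556,-0.365,-0.07,0,0,0]]'
python3 - <<'E'
from cell import robot
import cv2,numpy as np
s=robot.state();print(s['ee_pos'],s['finger_gap'])
im=[robot.grab_frame(n)['pixels'][:,:,::-1] for n in('side','top')]
o=np.hstack([cv2.resize(im[0][120:270,240:390],(400,400),interpolation=2),cv2.resize(im[1][190:310,200:320],(400,400),interpolation=2)])
cv2.imwrite('pics/a2.png',o)
E
```

```text
t: 4.82
ee_pos: [0.5945, 0.117, 0.0884]
ee_rot: [[0.98, 0.199, 0.001], [0.199, -0.98, 0.0], [0.001, 0.0, -1.0]]
wrist_force: [0.8, 0.2, -0.6]
finger_gap: 0.032
finger_force: 30.3
[0.59452551 0.11700442 0.08844542] 0.032030520298777364
```

View pics/a2.png

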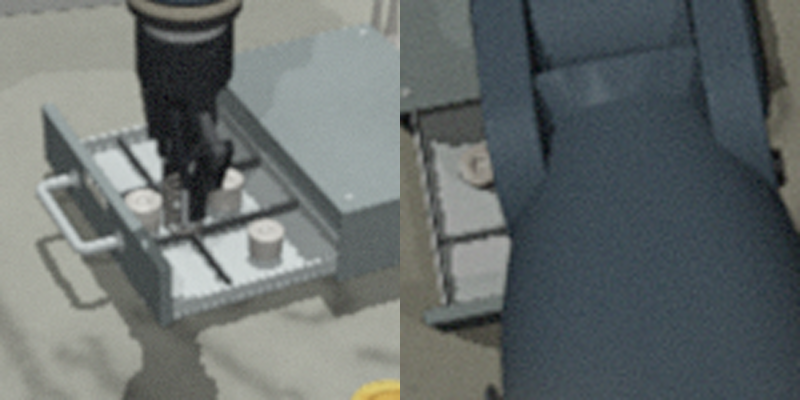

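The spring hangs over the right front cell, at (173,200) in the side crop. I'll lower it, release, and retreat.

```bash
python3 jog.py '[[0,0,0.03,0,0,0],[0,0,0.045,0,0,0],[0,0,0.053,0,0,0],[0,0,0.0566,0,0,0],[0,0,0.0566,0,0,0],[0,0,0.0566,0,0,0]]' && python3 jog.py '[[0,0,0,0,0,0],[0,0,0,0,0,0],[0,0,0,0,0,0],[0,0,0,0,0,0]]' 0.05 && python3 jog.py '[[0,0,-0.02,0,0,0],[0,0,-0.05,0,0,0],[0,0,-0.1,0,0,0],[0,0.06,-0.12,0,0,0],[-0.03,0.12,-0.12,0,0,0],[-0.06,0.18,-0.12,0,0,0],[-0.06,0.24,-0.12,0,0,0],[-0.06,0.24,-0.12,0,0,0],[-0.06,0.24,-0.12,0,0,0]]' 0.085
python3 - <<'E'
from cell import robot
import cv2,numpy as np
im=[robot.grab_frame(n)['pixels'][:,:,::-1] for n in('side','top')]
o=np.hstack([cv2.resize(im[0][120:270,240:390],(400,400),interpolation=2),cv2.resize(im[1][190:310,200:320],(400,400),interpolation=2)])
cv2.imwrite('pics/a3.png',o)
E
```

```text
t: 5.68
ee_pos: [0.5944, 0.1177, 0.0312]
ee_rot: [[0.98, 0.2, 0.001], [0.2, -0.98, 0.0], [0.001, -0.0, -1.0]]
wrist_force: [0.5, 0.2, -1.2]
finger_gap: 0.0321
finger_force: 30.4
t: 6.18
ee_pos: [0.5941, 0.1177, 0.0307]
ee_rot: [[0.98, 0.2, -0.0], [0.2, -0.98, 0.0], [-0.0, -0.0, -1.0]]
wrist_force: [-0.3, -0.6, -0.4]
finger_gap: 0.0502
finger_force: 0.0
t: 7.3
ee_pos: [0.5834, -0.1296, 0.1506]
ee_rot: [[0.98, 0.199, -0.0], [0.199, -0.98, 0.0], [-0.0, -0.0, -1.0]]
wrist_force: [-0.3, 0.2, 0.4]
finger_gap: 0.0846
finger_force: 0.0
```

View pics/a3.png

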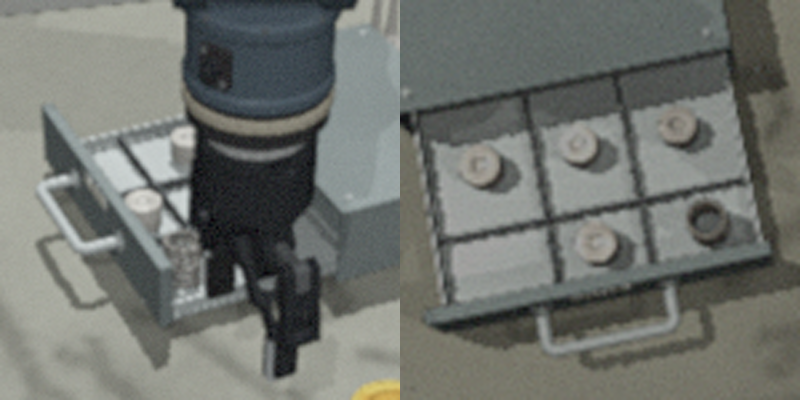

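The first spring stands in the right cell (top ring at (708,220) in the top crop). Next I'll orient over the lying spring, with the closing axis across its diameter and the tool leaning back 0.3 rad.

```bash
python3 - <<'E'
from h import *
p=[.6962,.2278,.2012,.1523]
c=drawer(p,[.031-p[3],-.088,0])[0][:2];d=onz('top',292.1,255.8,.059)[:2]-c;print('offset in cell',d@[.98,.199],d@[-.199,.98])
E
python3 jog.py '[[-0.005,-0.001,0,0,0,0.18],[-0.01,-0.003,0,0,0,0.36],[-0.015,-0.004,0,0,0,0.54],[-0.019,-0.005,0,0,0,0.7],[-0.019,-0.005,0,0,0,0.7],[-0.019,-0.005,0,0,0,0.7]]' && python3 jog.py '[[0,0,0,0,-0.15,0],[0,0,0,0,-0.3,0],[0,0,0,0,-0.3,0],[0,0,0,0,-0.3,0]]'
python3 - <<'E'
from cell import robot
import numpy as np,cv2
s=robot.state();R=s['ee_rot'];print(s['joint_pos'].round(2) if hasattr(s['joint_pos'],'round') else s['joint_pos']);print(R.round(3).tolist())
print('to pre z.06', (R.T@(np.array([.5638,-.1285,.06])-s['ee_pos'])).round(4)); print((R.T@(np.array([.5638,-.1285,.0065])-np.array([.5638,-.1285,.06]))).round(4))
E
```

```text
offset in cell -0.00304022307158038 -0.002004863941625399
t: 8.15
ee_pos: [0.5341, -0.2003, 0.1509]
ee_rot: [[0.925, -0.379, 0.019], [-0.379, -0.924, 0.053], [-0.003, -0.056, -0.998]]
wrist_force: [0.3, 1.1, -0.1]
finger_gap: 0.0849
finger_force: 0.0
t: 8.65
ee_pos: [0.5345, -0.2003, 0.1504]
ee_rot: [[0.89, -0.379, -0.254], [-0.347, -0.924, 0.162], [-0.296, -0.056, -0.954]]
wrist_force: [-0.7, -0.9, 0.1]
finger_gap: 0.0851
finger_force: 0.0
[-0.39  0.69  0.43  1.62  0.05  3.13]
[[0.89, -0.379, -0.254], [-0.347, -0.924, 0.162], [-0.296, -0.056, -0.954]]
to pre z.06 [ 0.0279 -0.0723  0.0904]
[0.0158 0.003  0.051 ]
```

Joint 6 hit its limit, so I'll use the half-turned grasp instead.

```bash
python3 jog.py '[[0,0,0,0,0.15,0],[0,0,0,0,0.3,0],[0,0,0,0,0.3,0],[0,0,0,0,0.3,0]]' && python3 jog.py '[[0,0,0,0,0,-0.18],[0,0,0,0,0,-0.36],[0,0,0,0,0,-0.54],[0,0,0,0,0,-0.72],[0,0,0,0,0,-0.9],[0,0,0,0,0,-1.08],[0,0,0,0,0,-1.26],[0,0,0,0,0,-1.44],[0,0,0,0,0,-1.5],[0,0,0,0,0,-1.5],[0,0,0,0,0,-1.5]]' && python3 jog.py '[[0,0,0,0,0,-0.18],[0,0,0,0,0,-0.36],[0,0,0,0,0,-0.54],[0,0,0,0,0,-0.72],[0,0,0,0,0,-0.9],[0,0,0,0,0,-1.08],[0,0,0,0,0,-1.26],[0,0,0,0,0,-1.44],[0,0,0,0,0,-1.52],[0,0,0,0,0,-1.52],[0,0,0,0,0,-1.52]]'
cat > tgt.py <<'E'
# print shift and turn (tool axes) to: x y z yaw lean(about tool y)
import sys,numpy as np
from cell import robot
from scipy.spatial.transform import Rotation as Ro
x,y,z,yaw,ry=map(float,sys.argv[1:]);s=robot.state();R=np.array(s['ee_rot'])
T=(Ro.from_euler('z',yaw)*Ro.from_euler('x',np.pi)*Ro.from_euler('y',ry)).as_matrix()
print(s['ee_pos'].round(4),np.round(s['joint_pos'],2),'shift',(R.T@(np.array([x,y,z])-s['ee_pos'])).round(4),'turn',Ro.from_matrix(R.T@T).as_rotvec().round(3))
E
python3 tgt.py .5638 -.1285 .12 2.6416 0
```

```text
t: 9.15
ee_pos: [0.5341, -0.2008, 0.1528]
ee_rot: [[0.925, -0.379, 0.021], [-0.38, -0.924, 0.052], [-0.0, -0.056, -0.998]]
wrist_force: [0.3, -0.5, 0.5]
finger_gap: 0.0847
finger_force: 0.0
t: 10.52
ee_pos: [0.5346, -0.2012, 0.1508]
ee_rot: [[0.446, 0.895, 0.019], [0.893, -0.446, 0.053], [0.056, -0.007, -0.998]]
wrist_force: [-0.0, 0.3, 0.5]
finger_gap: 0.0848
finger_force: 0.0
t: 11.9
ee_pos: [0.534, -0.201, 0.1508]
ee_rot: [[-0.871, 0.491, 0.019], [0.492, 0.869, 0.053], [0.01, 0.055, -0.998]]
wrist_force: [0.2, -0.2, 0.2]
finger_gap: 0.0852
finger_force: 0.0
[ 0.534  -0.201   0.1508] [-0.39  0.39 -0.    1.18  0.06  0.12] shift [0.0094 0.0759 0.0352] turn [ 0.056 -0.01  -0.014]
```

```bash
python3 jog.py '[[0.005,0.04,0.01,0.03,0,0],[0.0094,0.0759,0.0352,0.056,-0.01,-0.014],[0.0094,0.0759,0.0352,0.056,-0.01,-0.014],[0.0094,0.0759,0.0352,0.056,-0.01,-0.014]]' && python3 jog.py '[[0,0,0,0,0.15,0],[0,0,0,0,0.3,0],[0,0,0,0,0.3,0],[0,0,0,0,0.3,0]]'
python3 tgt.py .5638 -.1285 .06 2.6416 .3;python3 tgt.py .5638 -.1285 .0065 2.6416 .3
```

```text
t: 12.4
ee_pos: [0.5635, -0.1285, 0.1201]
ee_rot: [[-0.878, 0.478, 0.0], [0.478, 0.878, -0.001], [-0.001, -0.0, -1.0]]
wrist_force: [0.1, -0.6, -0.4]
finger_gap: 0.085
finger_force: 0.0
t: 12.9
ee_pos: [0.5637, -0.1292, 0.12]
ee_rot: [[-0.84, 0.479, -0.257], [0.458, 0.878, 0.14], [0.292, -0.0, -0.956]]
wrist_force: [0.1, 0.1, 1.5]
finger_gap: 0.085
finger_force: 0.0
[ 0.5637 -0.1292  0.12  ] [-0.26  0.7   0.38  1.54  0.07  0.23] shift [-0.0173  0.0007  0.0574] turn [-0.     0.003  0.001]
[ 0.5637 -0.1292  0.12  ] [-0.26  0.7   0.38  1.54  0.07  0.23] shift [-0.0329  0.0007  0.1086] turn [-0.     0.003  0.001]
```

```bash
python3 jog.py '[[-0.01,0.0007,0.035,0,0,0],[-0.0206,0.0007,0.068,0,0,0],[-0.0265,0.0007,0.088,0,0,0],[-0.0326,0.0007,0.1076,0,0,0],[-0.0326,0.0007,0.1076,0,0,0],[-0.0326,0.0007,0.1076,0,0,0]]' && python3 jog.py '[[0,0,0,0,0,0],[0,0,0,0,0,0],[0,0,0,0,0,0],[0,0,0,0,0,0],[0,0,0,0,0,0],[0,0,0,0,0,0],[0,0,0,0,0,0],[0,0,0,0,0,0]]' 0.025 40
```

```text
t: 13.65
ee_pos: [0.5637, -0.1277, 0.0094]
ee_rot: [[-0.84, 0.478, -0.257], [0.457, 0.879, 0.14], [0.292, 0.0, -0.956]]
wrist_force: [-0.2, 0.0, 0.8]
finger_gap: 0.0849
finger_force: 0.0
t: 14.65
ee_pos: [0.5635, -0.1276, 0.0078]
ee_rot: [[-0.84, 0.478, -0.259], [0.456, 0.879, 0.141], [0.295, -0.0, -0.956]]
wrist_force: [0.8, -1.2, 6.4]
finger_gap: 0.0316
finger_force: 39.1
```

Gripped at 31.6 mm. I'll lift, then pitch the spring upright.

```bash
python3 jog.py '[[0.01,0,-0.035,0,0,0],[0.02,0,-0.065,0,0,0],[0.0296,0,-0.0956,0,0,0],[0.0296,0,-0.0956,0,0,0],[0.0296,0,-0.0956,0,-0.17,0],[0.0296,0,-0.0956,0,-0.34,0],[0.0296,0,-0.0956,0,-0.51,0],[0.0296,0,-0.0956,0,-0.68,0],[0.0296,0,-0.0956,0,-0.85,0],[0.0296,0,-0.0956,0,-1.02,0],[0.0296,0,-0.0956,0,-1.19,0],[0.0296,0,-0.0956,0,-1.36,0],[0.0296,0,-0.0956,0,-1.5,0],[0.0296,0,-0.0956,0,-1.5,0],[0.0296,0,-0.0956,0,-1.5,0]]'
python3 - <<'E'
from cell import robot
import cv2,numpy as np
s=robot.state();print(np.round(s['joint_pos'],2))
im=[robot.grab_frame(n)['pixels'][:,:,::-1] for n in('side','top')]
o=np.hstack([cv2.resize(im[0][220:360,250:390],(400,400),interpolation=2),cv2.resize(im[1][220:340,320:440],(400,400),interpolation=2)])
cv2.imwrite('pics/a4.png',o)
E
```

```text
t: 16.52
ee_pos: [0.6297, -0.1162, 0.1291]
ee_rot: [[-0.36, 0.512, 0.78], [0.198, 0.859, -0.473], [-0.912, -0.016, -0.41]]
wrist_force: [0.7, -0.3, -0.5]
finger_gap: 0.0318
finger_force: 39.9
[ 0.09  0.3  -1.14 -0.93 -0.57  0.27]
```

View pics/a4.png

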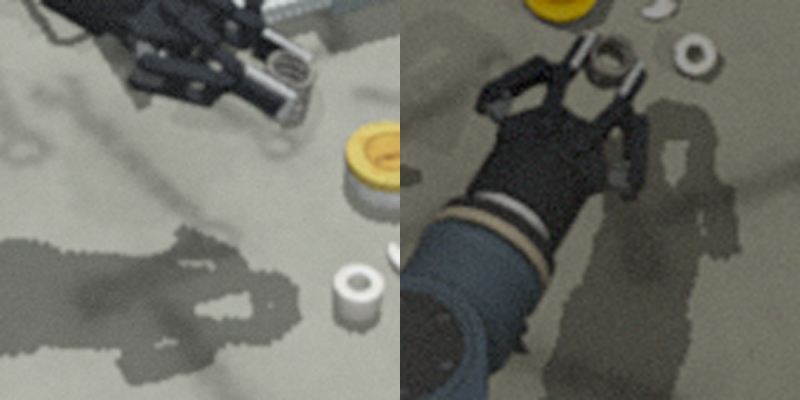

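The spring is held nearly upright in the fingers, with its top ring visible at (610,60) in the top crop. Joint 3 is at its limit, so I'll set the spring down farther out and radially, in free space.

```bash
python3 - <<'E'
from h import *
print('tin',onz('top',368,215,.027),'cup',onz('top',408.5,237,.02),'spanner end',onz('top',396,219,.007))
E
python3 tgt.py .63 -.02 .13 3.1 -1.15;python3 tgt.py .63 -.02 .06 3.1 -1.15
```

```text
tin [ 0.71018035 -0.08392604  0.027     ] cup [ 0.65179749 -0.19192089  0.02      ] spanner end [ 0.70460139 -0.16133957  0.007     ]
[ 0.6296 -0.1155  0.1256] [ 0.09  0.31 -1.13 -0.93 -0.57  0.27] shift [ 0.0147  0.0822 -0.0465] turn [-0.458 -0.011 -0.187]
[ 0.6296 -0.1155  0.1256] [ 0.09  0.31 -1.13 -0.93 -0.57  0.27] shift [ 0.0784  0.0835 -0.0175] turn [-0.458 -0.011 -0.187]
```

```bash
python3 jog.py '[[0.004,0.025,-0.015,-0.13,0,-0.05],[0.008,0.05,-0.03,-0.26,0,-0.1],[0.0147,0.0822,-0.0465,-0.4,-0.01,-0.16],[0.0147,0.0822,-0.0465,-0.458,-0.011,-0.187],[0.0147,0.0822,-0.0465,-0.458,-0.011,-0.187],[0.0147,0.0822,-0.0465,-0.458,-0.011,-0.187],[0.0147,0.0822,-0.0465,-0.458,-0.011,-0.187]]'; python3 tgt.py .63 -.02 .05 3.1 -1.15
```

```text
t: 17.5
ee_pos: [0.6648, -0.0216, 0.146]
ee_rot: [[-0.439, 0.044, 0.897], [0.02, 0.999, -0.039], [-0.898, 0.001, -0.439]]
wrist_force: [0.5, -0.1, -1.2]
finger_gap: 0.0314
finger_force: 39.9
[ 0.6648 -0.0216  0.146 ] [-0.02  0.23 -1.13 -0.91 -0.02  0.01] shift [0.1015 0.     0.0109] turn [-0.001 -0.034 -0.002]
```

```bash
python3 tgt.py .65 -.02 .05 3.1 -1.15; python3 jog.py '[[0.03,0,0,0,0,0],[0.06,0,0.01,0,0,0],[0.09,0,0.025,0,-0.02,0],[0.0926,0,0.0289,0,-0.034,0],[0.0926,0,0.0289,0,-0.034,0],[0.0926,0,0.0289,0,-0.034,0]]'; python3 tgt.py .65 -.02 .026 3.1 -1.15
```

```text
[ 0.6648 -0.0216  0.146 ] [-0.02  0.23 -1.13 -0.91 -0.02  0.01] shift [0.0928 0.0009 0.0289] turn [-0.001 -0.034 -0.002]
t: 18.25
ee_pos: [0.6878, -0.0218, 0.0507]
ee_rot: [[-0.425, 0.044, 0.904], [0.019, 0.999, -0.039], [-0.905, 0.001, -0.425]]
wrist_force: [0.2, -0.4, -0.3]
finger_gap: 0.0316
finger_force: 39.9
[ 0.6878 -0.0218  0.0507] [-0.02  0.61 -1.13 -1.3  -0.02  0.01] shift [ 0.0384  0.0001 -0.0237] turn [-0.002 -0.019 -0.001]
```

```bash
python3 jog.py '[[0.004,0.015,0.001,0,0.03,0],[0.008,0.027,0.003,0,0.06,0],[0.014,0.027,0.005,0,0.06,0],[0.0186,0.027,0.0075,0,0.06,0],[0.0186,0.027,0.0075,0,0.06,0],[0.0186,0.027,0.0075,0,0.06,0]]'
python3 - <<'E'
from cell import robot
import cv2,numpy as np
s=robot.state();print(np.round(s['joint_pos'],2))
im=[robot.grab_frame(n)['pixels'][:,:,::-1] for n in('side','top')]
o=np.hstack([cv2.resize(im[0][190:310,280:400],(400,400),interpolation=2),cv2.resize(im[1][180:300,270:390],(400,400),interpolation=2)])
cv2.imwrite('pics/a5.png',o)
E
```

```text
t: 19.0
ee_pos: [0.6875, 0.0046, 0.0296]
ee_rot: [[-0.479, 0.044, 0.877], [0.022, 0.999, -0.039], [-0.877, 0.001, -0.48]]
wrist_force: [0.4, 0.3, -0.8]
finger_gap: 0.0316
finger_force: 40.0
[ 0.04  0.59 -1.1  -1.19 -0.07  0.04]
```

View pics/a5.png

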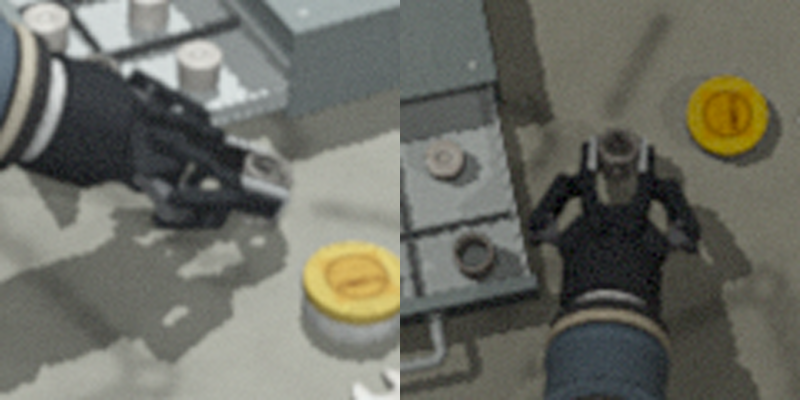

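The spring is held near-upright at (620,145) in the top crop, clear of the tin and the drawer. I'll lower it until it touches.

```bash
python3 jog.py '[[0.0018,0,0.001,0,0,0],[0.0035,0,0.0019,0,0,0],[0.0035,0,0.0019,0,0,0],[0.0035,0,0.0019,0,0,0]]' ; python3 jog.py '[[0.0018,0,0.001,0,0,0],[0.0018,0,0.001,0,0,0],[0.0018,0,0.001,0,0,0]]'; python3 jog.py '[[0.0018,0,0.001,0,0,0],[0.0018,0,0.001,0,0,0],[0.0018,0,0.001,0,0,0]]'
```

```text
t: 19.6
ee_pos: [0.6877, 0.005, 0.0261]
ee_rot: [[-0.479, 0.044, 0.877], [0.022, 0.999, -0.038], [-0.878, 0.001, -0.479]]
wrist_force: [-0.5, -0.6, -0.4]
finger_gap: 0.0314
finger_force: 40.0
t: 19.98
ee_pos: [0.6884, 0.005, 0.0256]
ee_rot: [[-0.476, 0.044, 0.878], [0.022, 0.999, -0.038], [-0.879, 0.001, -0.477]]
wrist_force: [-10.6, -0.6, 16.1]
finger_gap: 0.0317
finger_force: 41.6
t: 20.35
ee_pos: [0.6897, 0.0046, 0.025]
ee_rot: [[-0.473, 0.045, 0.88], [0.022, 0.999, -0.039], [-0.881, 0.001, -0.474]]
wrist_force: [-4.8, -2.9, 19.3]
finger_gap: 0.0312
finger_force: 41.9
```

```bash
python3 jog.py '[[-0.0018,0,-0.001,0,0,0],[0,0,0,0,0,0],[0,0,0,0,0,0],[0,0,0,0,0,0],[0,0,0,0,0,0],[0,0,0,0,0,0]]' 0.05 ; python3 jog.py '[[0,0,-0.01,0,0,0],[0,0,-0.025,0,0,0],[0,0,-0.04,0,0,0],[0,0,-0.06,0,0,0],[0,0,-0.09,0,0,0],[0,0,-0.09,0,0,0],[0,0,-0.09,0,0,0]]'
python3 - <<'E'
from cell import robot
import cv2,numpy as np
s=robot.state();print(np.round(s['joint_pos'],2))
im=[robot.grab_frame(n)['pixels'][:,:,::-1] for n in('side','top')]
o=np.hstack([cv2.resize(im[0][190:310,280:400],(400,400),interpolation=2),cv2.resize(im[1][180:300,270:390],(400,400),interpolation=2)])
cv2.imwrite('pics/a6.png',o)
E
```

```text
t: 21.1
ee_pos: [0.6877, 0.005, 0.022]
ee_rot: [[-0.479, 0.044, 0.877], [0.022, 0.999, -0.038], [-0.878, 0.001, -0.479]]
wrist_force: [-0.3, -0.4, -0.6]
finger_gap: 0.0502
finger_force: 0.0
t: 21.98
ee_pos: [0.656, 0.0122, 0.077]
ee_rot: [[-0.515, 0.049, 0.856], [0.023, 0.999, -0.043], [-0.857, -0.002, -0.515]]
wrist_force: [0.5, 0.6, -0.6]
finger_gap: 0.05
finger_force: 0.0
[ 0.07  0.36 -1.13 -0.95 -0.1   0.06]
```

View pics/a6.png

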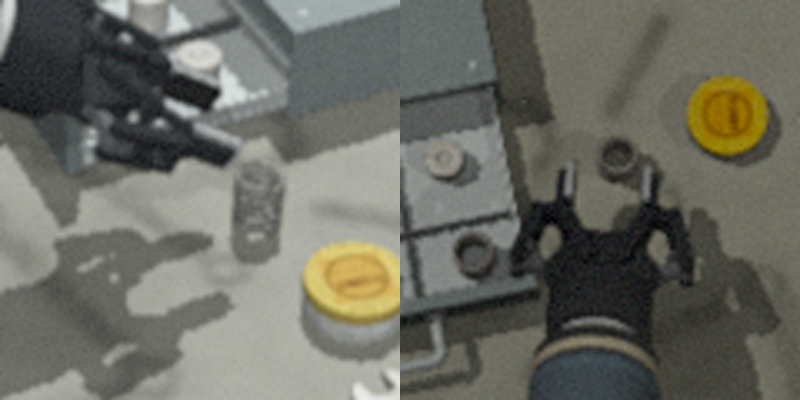

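The spring stands upright on the bench, with its top ring at (618,157) in the top crop and (258,178) in the side crop. I'll locate it and plan the vertical re-grasp.

```bash
python3 - <<'E'
from h import *
print(tri((335.05,226.75),(357.05,243.05)),onz('top',335.05,226.75,.043),onz('side',357.05,243.05,.043))
E
python3 tgt.py .60 .0 .15 3.1416 -0.5
python3 tgt.py .60 .0 .15 3.3428 0
```

```text
(array([0.6741, 0.0044, 0.0397]), np.float64(0.1)) [0.6735578  0.00438496 0.043     ] [0.67269665 0.00072313 0.043     ]
[0.6558 0.0121 0.0758] [ 0.07  0.36 -1.13 -0.95 -0.1   0.06] shift [-0.035  -0.015  -0.0855] turn [-0.036  0.528 -0.034]
[0.6558 0.0121 0.0758] [ 0.07  0.36 -1.13 -0.95 -0.1   0.06] shift [-0.035  -0.015  -0.0855] turn [-0.131  1.022 -0.226]
```

```bash
python3 jog.py '[[-0.015,-0.005,-0.04,0,0,0],[-0.035,-0.015,-0.0855,0,0.1,0],[-0.035,-0.015,-0.0855,-0.03,0.27,-0.05],[-0.035,-0.015,-0.0855,-0.06,0.44,-0.1],[-0.035,-0.015,-0.0855,-0.08,0.61,-0.15],[-0.035,-0.015,-0.0855,-0.1,0.78,-0.18],[-0.035,-0.015,-0.0855,-0.12,0.95,-0.21],[-0.035,-0.015,-0.0855,-0.131,1.022,-0.226],[-0.035,-0.015,-0.0855,-0.131,1.022,-0.226],[-0.035,-0.015,-0.0855,-0.131,1.022,-0.226],[-0.035,-0.015,-0.0855,-0.131,1.022,-0.226]]'; python3 tgt.py .674 .004 .10 3.3428 0
```

```text
t: 23.45
ee_pos: [0.6014, 0.0001, 0.1477]
ee_rot: [[-0.98, -0.2, -0.003], [-0.2, 0.98, 0.001], [0.003, 0.001, -1.0]]
wrist_force: [-0.6, -0.5, 0.2]
finger_gap: 0.0498
finger_force: 0.0
[6.014e-01 1.000e-04 1.477e-01] [-0.    0.45  0.09  1.21  0.   -0.2 ] shift [-0.0721 -0.0107  0.0475] turn [ 0.001 -0.003 -0.   ]
```

```bash
python3 jog.py '[[-0.04,-0.006,0,0,0,0],[-0.0721,-0.0107,0.02,0,-0.003,0],[-0.0721,-0.0107,0.0475,0,-0.003,0],[-0.0721,-0.0107,0.0475,0,-0.003,0],[-0.0721,-0.0107,0.0475,0,-0.003,0]]'; python3 tgt.py .674 .004 .018 3.3428 0
```

```text
t: 24.08
ee_pos: [0.6729, 0.004, 0.1045]
ee_rot: [[-0.98, -0.199, 0.006], [-0.199, 0.98, 0.001], [-0.006, 0.0, -1.0]]
wrist_force: [-0.2, -0.3, 0.5]
finger_gap: 0.05
finger_force: 0.0
[0.6729 0.004  0.1045] [ 0.01  0.61  0.24  1.19  0.   -0.2 ] shift [-0.0006 -0.0002  0.0865] turn [ 0.     0.006 -0.001]
```

```bash
python3 jog.py '[[-0.0006,0,0.03,0,0.003,0],[-0.0006,0,0.05,0,0.006,0],[-0.0006,0,0.065,0,0.006,0],[-0.0006,0,0.075,0,0.006,0],[-0.0006,0,0.086,0,0.006,0],[-0.0006,0,0.086,0,0.006,0],[-0.0006,0,0.086,0,0.006,0]]' && python3 jog.py '[[0,0,0,0,0,0],[0,0,0,0,0,0],[0,0,0,0,0,0],[0,0,0,0,0,0],[0,0,0,0,0,0],[0,0,0,0,0,0]]' 0.025 30; python3 tgt.py .5598 .2898 .12 3.3428 0
```

```text
t: 24.95
ee_pos: [0.6742, 0.0043, 0.0178]
ee_rot: [[-0.98, -0.2, -0.002], [-0.2, 0.98, -0.0], [0.002, 0.0, -1.0]]
wrist_force: [-1.0, -0.3, 1.1]
finger_gap: 0.0503
finger_force: 0.0
t: 25.7
ee_pos: [0.6743, 0.0042, 0.018]
ee_rot: [[-0.98, -0.2, -0.001], [-0.2, 0.98, -0.0], [0.001, 0.0, -1.0]]
wrist_force: [-1.5, -0.3, 6.1]
finger_gap: 0.0317
finger_force: 29.9
[0.6743 0.0042 0.018 ] [ 0.01  0.68  0.13  1.02 -0.   -0.19] shift [ 0.0553  0.3027 -0.1019] turn [ 0.    -0.001 -0.   ]
```

```bash
python3 jog.py '[[0,0,-0.05,0,0,0],[0,0,-0.1,0,0,0],[0.01,0.05,-0.11,0,0,0],[0.02,0.1,-0.11,0,0,0],[0.03,0.16,-0.11,0,0,0],[0.04,0.22,-0.11,0,0,0],[0.0553,0.28,-0.11,0,0,0],[0.0553,0.3027,-0.11,0,0,0],[0.0553,0.3027,-0.11,0,0,0],[0.0553,0.3027,-0.11,0,0,0],[0.0553,0.3027,-0.08,0,0,0],[0.0553,0.3027,-0.06,0,0,0],[0.0553,0.3027,-0.06,0,0,0],[0.0553,0.3027,-0.06,0,0,0]]'; python3 tgt.py .5598 .2898 .0317 3.3428 0
```

```text
t: 27.45
ee_pos: [0.5601, 0.2892, 0.0785]
ee_rot: [[-0.98, -0.199, -0.001], [-0.199, 0.98, 0.0], [0.001, 0.001, -1.0]]
wrist_force: [0.6, -0.5, -0.4]
finger_gap: 0.0319
finger_force: 30.2
[0.5601 0.2892 0.0785] [0.48 0.55 0.06 1.09 0.   0.28] shift [0.0001 0.0006 0.0468] turn [ 0.001 -0.001 -0.001]
```

Run:
```python
from cell import robot
from h import *
for n in('top','side'):
    im=robot.grab_frame(n)['pixels'];cv2.imwrite(f'pics/b_{n}.png',im[:,:,::-1])
# did the drawer stay put? correlate handle patch in side view with the start
a=cv2.imread('pics/side0.png');b=cv2.imread('pics/b_side.png')
r=cv2.matchTemplate(b[170:250,240:300],a[185:220,250:278],cv2.TM_CCOEFF_NORMED);_,m,_,l=cv2.minMaxLoc(r);print(m,l,'expect (10,15)')
```

```text
0.8318358063697815 (10, 15) expect (10,15)
```

The drawer hasn't moved. I'll lower the spring, release it, retreat upward, and move back in front of the handle.

```bash
python3 jog.py '[[0,0,0.02,0,0,0],[0,0,0.035,0,0,0],[0,0.0006,0.043,0,0,0],[0,0.0006,0.0468,0,0,0],[0,0.0006,0.0468,0,0,0],[0,0.0006,0.0468,0,0,0]]' && python3 jog.py '[[0,0,0,0,0,0],[0,0,0,0,0,0],[0,0,0,0,0,0],[0,0,0,0,0,0]]' 0.05 && python3 jog.py '[[0,0,-0.02,0,0,0],[0,0,-0.05,0,0,0],[0,0,-0.1,0,0,0],[0.06,0,-0.12,0,0,0],[0.12,-0.03,-0.12,0,0,0],[0.15,-0.08,-0.12,0,0,0],[0.15,-0.08,-0.12,0,0,0],[0.15,-0.08,-0.12,0,0,0]]'
```

```text
t: 28.3
ee_pos: [0.5593, 0.2905, 0.0311]
ee_rot: [[-0.98, -0.2, -0.002], [-0.2, 0.98, 0.0], [0.002, 0.001, -1.0]]
wrist_force: [-0.2, 0.1, -0.8]
finger_gap: 0.0319
finger_force: 30.1
t: 28.8
ee_pos: [0.5591, 0.2904, 0.0308]
ee_rot: [[-0.98, -0.2, -0.002], [-0.2, 0.98, -0.0], [0.002, 0.0, -1.0]]
wrist_force: [-0.0, 0.6, 0.0]
finger_gap: 0.05
finger_force: 0.0
t: 29.8
ee_pos: [0.429, 0.1823, 0.1515]
ee_rot: [[-0.98, -0.199, -0.001], [-0.199, 0.98, 0.001], [0.001, 0.001, -1.0]]
wrist_force: [0.2, 0.3, 0.7]
finger_gap: 0.0504
finger_force: 0.0
```

```bash
python3 - <<'E'
from cell import robot
from h import *
for n in('top','side'):
    im=robot.grab_frame(n)['pixels'];cv2.imwrite(f'pics/c_{n}.png',im[:,:,::-1])
b=cv2.imread('pics/c_top.png');p=[.6962,.2278,.2012,.1523]
W=drawer(p,[[.031-p[3],.088,.056],[.031-p[3],-.088,.059]]);E=proj('top',W);print('expected rings',E.round(1))
# template = first spring's ring seen in the right cell, searched round each cell
g=lambda i:cv2.cvtColor(i,cv2.COLOR_BGR2GRAY)
t=g(b)[247:265,283:301]
for (u,v) in E:
    x,y=int(u)-22,int(v)-20;r=cv2.matchTemplate(g(b)[y:y+40,x:x+44],t,cv2.TM_CCOEFF_NORMED);_,m,_,l=cv2.minMaxLoc(r)
    print(m,x+l[0]+9.1,y+l[1]+8.8, 'darkness', g(b)[int(v)-6:int(v)+7,int(u)-6:int(u)+7].mean())
E
python3 tgt.py .4613 .18 .10 3.3428 0
```

```text
expected rings [[223.9 268.2]
 [291.1 254.8]]
0.49108174443244934 236.1 256.8 darkness 66.37869822485207
0.9999986290931702 292.1 255.8 darkness 89.59171597633136
[0.4291 0.1828 0.1511] [ 0.4   0.18 -0.28  1.11  0.    0.2 ] shift [-0.0311 -0.0093  0.051 ] turn [ 0.001 -0.002  0.   ]
```

The arm may be hiding the left cell from above, so I'll swing aside to check.

```bash
python3 jog.py '[[0,-0.06,0,0,0,0],[0,-0.12,0,0,0,0],[0,-0.18,0,0,0,0],[0,-0.24,0,0,0,0],[0,-0.24,0,0,0,0],[0,-0.24,0,0,0,0]]' 0
python3 - <<'E'
from cell import robot
from h import *
for n in('top','side'):
    im=robot.grab_frame(n)['pixels'];cv2.imwrite(f'pics/d_{n}.png',im[:,:,::-1])
g=lambda n:cv2.cvtColor(cv2.imread(n),cv2.COLOR_BGR2GRAY)
b=g('pics/d_top.png');t=b[247:265,283:301]
r=cv2.matchTemplate(b[248:288,202:246],t,cv2.TM_CCOEFF_NORMED);_,m,_,l=cv2.minMaxLoc(r);q=(202+l[0]+9.1,248+l[1]+8.8)
p=[.6962,.2278,.2012,.1523];c=drawer(p,[.031-p[3],.088,0])[0][:2]
d=onz('top',*q,.056)[:2]-c;print(m,q,'offset in cell',d@[.98,.2],d@[-.2,.98])
d=cv2.absdiff(b,g('pics/top0.png'));_,th=cv2.threshold(cv2.GaussianBlur(d,(5,5),0),22,255,0)
n,_,st,ce=cv2.connectedComponentsWithStats(th);print([(s[:4].tolist(),int(s[4])) for s in st[1:] if s[4]>25])
E
```

```text
t: 30.65
ee_pos: [0.4767, -0.0526, 0.1506]
ee_rot: [[-0.98, -0.2, -0.003], [-0.2, 0.98, 0.0], [0.003, 0.001, -1.0]]
wrist_force: [0.2, 1.0, -0.5]
finger_gap: -0.0002
finger_force: 0.0
0.7302085161209106 (226.1, 268.8) offset in cell -0.002709137573737388 -0.005301787041461099
[([314, 219, 207, 229], 17882), ([285, 249, 22, 16], 243), ([218, 261, 25, 17], 292), ([432, 282, 23, 17], 267), ([323, 392, 55, 9], 337), ([303, 405, 117, 75], 6217), ([230, 418, 76, 62], 1836), ([546, 439, 94, 41], 2524), ([429, 455, 11, 25], 154)]
```

The new ring-and-shadow blob in the left cell matches the right one, at offset (-3,-5) mm, and the bystanders are unmoved. Next I'll push the drawer via the handle with closed fingers.

```bash
python3 -c "
from h import *
print(drawer([.6962,.2278,.2012,.1523],[[-.232,0,0],[-.063,0,0]]))"; python3 tgt.py .4689 .1814 .13 3.3428 0;python3 jog.py '[[0.05,0.06,0,0,0,0],[0.055,0.12,0,0,0,0],[0.055,0.18,0,0,0,0],[0.055,0.2309,0.02,0,0,0],[0.055,0.2309,0.02,0,0,0],[0.055,0.2309,0.02,0,0,0]]'; python3 tgt.py .4689 .1814 .027 3.3428 0
```

```text
[[0.46888003 0.1814359  0.        ]
 [0.63447087 0.21520975 0.        ]]
[ 0.4765 -0.0518  0.1508] [-0.11  0.2  -0.25  1.12 -0.   -0.31] shift [-0.0396  0.23    0.0209] turn [ 0.001 -0.002  0.002]
t: 31.5
ee_pos: [0.3759, 0.1629, 0.1313]
ee_rot: [[-0.979, -0.202, -0.002], [-0.202, 0.979, -0.0], [0.002, 0.0, -1.0]]
wrist_force: [0.7, -0.1, -0.1]
finger_gap: -0.0
finger_force: 0.0
[0.3759 0.1629 0.1313] [ 0.41  0.08 -0.45  1.04  0.    0.2 ] shift [-0.095  -0.0007  0.1041] turn [ 0.    -0.002  0.003]
```

```bash
python3 jog.py '[[-0.02,0,0.05,0,0,0],[-0.05,0,0.104,0,0,0],[-0.08,0,0.104,0,0,0.003],[-0.095,0,0.104,0,0,0.003],[-0.095,0,0.104,0,0,0.003],[-0.095,0,0.104,0,0,0.003]]' && python3 jog.py '[[-0.005,0,0,0,0,0],[-0.01,0,0,0,0,0],[-0.015,0,0,0,0,0],[-0.02,0,0,0,0,0],[-0.025,0,0,0,0,0],[-0.03,0,0,0,0,0],[-0.035,0,0,0,0,0],[-0.035,0,0,0,0,0]]' && python3 jog.py '[[-0.005,0,0,0,0,0],[-0.01,0,0,0,0,0],[-0.015,0,0,0,0,0],[-0.02,0,0,0,0,0],[-0.025,0,0,0,0,0],[-0.03,0,0,0,0,0],[-0.035,0,0,0,0,0],[-0.04,0,0,0,0,0],[-0.045,0,0,0,0,0],[-0.05,0,0,0,0,0],[-0.055,0,0,0,0,0],[-0.06,0,0,0,0,0]]'; python3 tgt.py .63447 .2152 .027 3.3428 0
```

```text
t: 32.25
ee_pos: [0.4688, 0.1803, 0.0271]
ee_rot: [[-0.981, -0.196, -0.002], [-0.196, 0.981, -0.0], [0.002, 0.0, -1.0]]
wrist_force: [0.4, -0.2, -0.6]
finger_gap: -0.0001
finger_force: 0.0
t: 33.25
ee_pos: [0.5041, 0.188, 0.0269]
ee_rot: [[-0.98, -0.197, -0.001], [-0.197, 0.98, -0.0], [0.001, 0.0, -1.0]]
wrist_force: [0.1, -0.3, 0.6]
finger_gap: -0.0004
finger_force: 0.0
t: 34.75
ee_pos: [0.5626, 0.1999, 0.0268]
ee_rot: [[-0.98, -0.197, -0.002], [-0.197, 0.98, -0.0], [0.002, 0.0, -1.0]]
wrist_force: [-3.8, 2.4, 1.0]
finger_gap: -0.0001
finger_force: 1.6
[0.5626 0.1999 0.0268] [ 0.34  0.52 -0.12  0.93  0.    0.14] shift [-0.0734  0.0009 -0.0004] turn [ 0.    -0.002 -0.003]
```

```bash
python3 jog.py '[[-0.005,0,0,0,0,0],[-0.01,0,0,0,0,0],[-0.015,0,0,0,0,0],[-0.02,0,0,0,0,0],[-0.025,0,0,0,0,0],[-0.03,0,0,0,0,0],[-0.035,0,0,0,0,0],[-0.04,0,0,0,0,0],[-0.045,0,0,0,0,0],[-0.05,0,0,0,0,0],[-0.055,0,0,0,0,0],[-0.06,0,0,0,0,0]]'
python3 - <<'E'
from cell import robot
from h import *
im=robot.grab_frame('side')['pixels'][:,:,::-1].copy();cv2.imwrite('pics/e_side.png',im)
a=cv2.imread('pics/side0.png')
# near-side top corner of the panel, tracked along the slide
r=cv2.matchTemplate(im[120:250,240:420],a[212:230,294:312],cv2.TM_CCOEFF_NORMED);_,m,_,l=cv2.minMaxLoc(r);print(m,l[0]+240+8.2,l[1]+120+8.9)
p=[.6962,.2278,.2012]
for o in(.1523,.06,.04,.03,.02,.01,0):print(o,proj('side',drawer(p,[-o-.006,-.134,.072])[0]).round(1))
E
```

```text
t: 36.25
ee_pos: [0.6215, 0.2117, 0.0266]
ee_rot: [[-0.98, -0.197, -0.002], [-0.197, 0.98, -0.0], [0.002, 0.0, -1.0]]
wrist_force: [-4.1, 1.4, 2.2]
finger_gap: -0.0006
finger_force: 1.6
0.896694004535675 248.2 240.9
0.1523 [301.9 220.4]
0.06 [340.8 209.8]
0.04 [349.  207.5]
0.03 [353.  206.4]
0.02 [357.1 205.3]
0.01 [361.1 204.2]
0 [365.1 203.2]
```

```bash
python3 jog.py '[[-0.002,0,0,0,0,0],[-0.004,0,0,0,0,0],[-0.006,0,0,0,0,0],[-0.008,0,0,0,0,0],[-0.01,0,0,0,0,0],[-0.011,0,0,0,0,0]]'; python3 jog.py '[[-0.001,0,0,0,0,0],[-0.002,0,0,0,0,0],[-0.003,0,0,0,0,0],[-0.004,0,0,0,0,0]]'
```

```text
t: 37.05
ee_pos: [0.632, 0.2138, 0.0266]
ee_rot: [[-0.98, -0.197, -0.002], [-0.197, 0.98, -0.0], [0.002, 0.0, -1.0]]
wrist_force: [-2.9, -0.6, 0.8]
finger_gap: 0.0001
finger_force: 1.5
t: 37.55
ee_pos: [0.6359, 0.2146, 0.0266]
ee_rot: [[-0.98, -0.197, -0.002], [-0.197, 0.98, -0.0], [0.002, 0.0, -1.0]]
wrist_force: [-2.8, 0.0, 1.9]
finger_gap: -0.0001
finger_force: 1.5
```

```bash
for i in 1; do python3 jog.py '[[-0.001,0,0,0,0,0],[-0.002,0,0,0,0,0],[-0.003,0,0,0,0,0]]'; done; python3 jog.py '[[-0.001,0,0,0,0,0],[-0.002,0,0,0,0,0]]'; python3 jog.py '[[-0.001,0,0,0,0,0],[-0.0015,0,0,0,0,0]]'
```

```text
t: 37.92
ee_pos: [0.6365, 0.2148, 0.0264]
ee_rot: [[-0.98, -0.197, -0.006], [-0.197, 0.98, -0.001], [0.006, 0.0, -1.0]]
wrist_force: [-22.9, -4.8, 16.4]
finger_gap: 0.0004
finger_force: 12.2
t: 38.17
ee_pos: [0.6367, 0.2148, 0.0263]
ee_rot: [[-0.98, -0.197, -0.01], [-0.197, 0.98, -0.002], [0.01, 0.0, -1.0]]
wrist_force: [-36.7, -8.2, 24.8]
finger_gap: -0.0003
finger_force: 19.3
t: 38.42
ee_pos: [0.6368, 0.2148, 0.0262]
ee_rot: [[-0.98, -0.197, -0.012], [-0.197, 0.98, -0.002], [0.012, 0.0, -1.0]]
wrist_force: [-46.2, -9.7, 31.7]
finger_gap: -0.0001
finger_force: 23.7
```

Hard stop reached where predicted, 2 mm from the computed point. I'll back off, lift clear and check.

```bash
python3 jog.py '[[0.01,0,0,0,0,0],[0.03,0,0,0,0,0],[0.07,0,0,0,0,0],[0.1,0,-0.03,0,0,0],[0.12,0,-0.09,0,0,0],[0.12,-0.06,-0.12,0,0,0],[0.12,-0.12,-0.12,0,0,0],[0.12,-0.18,-0.12,0,0,0],[0.12,-0.24,-0.12,0,0,0],[0.12,-0.24,-0.12,0,0,0],[0.12,-0.24,-0.12,0,0,0]]'
python3 - <<'E'
from cell import robot
from h import *
ims={n:robot.grab_frame(n)['pixels'][:,:,::-1].copy() for n in('side','top')}
p=[.6962,.2278,.2012];X=np.array([[-.047,.045,.042],[-.047,-.045,.042]])
b=cv2.cvtColor(ims['top'],cv2.COLOR_BGR2GRAY).astype(float)
# handle bar: bright line in front of the unit, sample along unit x on y=0 and y=+-.03
for y in(-.03,0,.03):
    xs=np.arange(-.07,-.02,.002);q=proj('top',drawer(p,np.c_[xs,xs*0+y,xs*0+.047])).astype(np.float32)
    v=cv2.remap(b.astype(np.float32),q[None,:,0],q[None,:,1],1)[0];print('bar at',xs[v.argmax()].round(3),v.max(),np.median(v))
g=cv2.absdiff(cv2.cvtColor(ims['top'],6),cv2.cvtColor(cv2.imread('pics/top0.png'),6));_,th=cv2.threshold(cv2.GaussianBlur(g,(5,5),0),22,255,0)
n,_,st,ce=cv2.connectedComponentsWithStats(th);print([(s[:4].tolist(),int(s[4])) for s in st[1:] if s[4]>25])
E
```

```text
t: 39.8
ee_pos: [0.5722, -0.043, 0.1468]
ee_rot: [[-0.981, -0.196, -0.002], [-0.196, 0.981, 0.0], [0.002, 0.0, -1.0]]
wrist_force: [0.2, -0.4, -0.7]
finger_gap: -0.0001
finger_force: 0.0
bar at -0.044 134.04688 73.14453
bar at -0.044 131.14062 78.28125
bar at -0.044 145.31445 97.72656
[([198, 158, 320, 256], 26607), ([258, 260, 13, 12], 112), ([300, 316, 28, 76], 1128), ([381, 357, 10, 13], 52), ([335, 371, 26, 10], 141), ([271, 383, 145, 97], 8214), ([415, 417, 4, 23], 48), ([182, 427, 74, 12], 468), ([546, 439, 94, 41], 2566), ([419, 442, 10, 9], 56), ([172, 448, 7, 32], 127), ([435, 471, 5, 9], 26)]
```

Handle bar is at the shut position (−0.044, expected −0.047 within calibration), and the arm is clear. Handing in.

```bash
python3 -c "
from cell import robot
print(robot.sign_off())"
```

```text
the job is handed in; nothing more can be done
None
```

I stood both springs in the front cells, slid the drawer gently to its hard stop and handed the job in at about 40 s; the springs were confirmed standing just before the push, but can't be seen now the drawer is shut.

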